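Slide a headstock blank under a saw guide

ROBOT

A 7-joint arm with a two-finger parallel gripper is mounted at the origin on the work surface. World frame = base frame: x ahead of the robot, y to its left, z up, the work surface at z = 0. Lengths are in m, angles in rad, forces in N, time in s.
With the tool pointing down it reaches from about 0.4 to 0.85 m from the base axis. Payload 10.4 kg.
Tool frame: the origin (TCP) lies at the very end of the fingers, on their centre line; the grasp point (between the pads) lies 19 mm behind it; x points along the fingers, z is the direction in which the jaws open and shut, and the axes are right-handed (so a half turn about x gives the same grasp; the last joint's range is limited). The gripper opens to 85 mm and grips with 20 to 120 N. Pads are 22 mm wide; open, the fingers measure 114 mm over their backs; the gripper's body (76 mm by 85 mm) begins 54 mm behind the grasp point. The pads swing forward as they close: fully open they stand 13 mm farther back than shut.
Start: joints at [-1.291, 0.332, -0.065, 1.46, 0.022, 1.35, -0.088], TCP at [0.186, 0.597, 0.231] pointing down, gripper open.
Joint ranges: [-2.6, 2.6], [-0.5, 2.12], [-1.47, 1.34], [0.16, 2.42], [-1.27, 4.41], [0.06, 2.06], [-2.6, 2.6]. Speed limits (rad/s): [2.22, 2.22, 2.79, 2.79, 3.14, 3.14, 3.14].

INTERFACE

Orientations are given as a unit quaternion [x, y, z, w].
In Python, from workcell import readout, camera, manip gives the robot as it stands.
- The arm moves only by the shell command python3 -m inch 'ROWS' [FORCE]. ROWS is JSON, a list of rows, each a list of 3 entries, a list of its own where there are three numbers: the turn, a rotation vector about the tool's x, y, z in degrees, then the shift along the tool's x, y, z in mm, then the closure, from 0 (fully open) to 1 (shut). In form: [[[wx, wy, wz], [dx, dy, dz], hand], ...]. A call has 1 to 10 rows; each row is the pose to reach, as a shift and turn from the pose measured when the call began, along the tool's axes at that moment; what a row does not reach only later rows make up. A row lasts 1/8 s, in which the tool goes at most 62.5 mm and 10.7 degrees, less where a joint would pass 70% of its speed; a pose out of reach is approached as far as the arm can. A call with a gripper value outside its range is refused whole. The fingers move at their own pace and stop on an object; FORCE is the grip in N (left out, the last holds). Time passes only in rows, so rows that repeat a pose let the fingers close. It gives the time, the measured TCP pose, the force and the opening at its end, in the units of the state.
- readout.get_obs(): the state, without advancing time (a new reading comes with each control period).
- camera(name): name is "side" or "top"; returns a dict with "pixels" (480x640x3 uint8, red, green, blue), "range_z" (480x640 float32, m along the optical axis (not along the pixel's ray), 0 where there is no reading), "intrinsics" (3x3 intrinsics, pixels), "extrinsics" (4x4, takes a point from world to camera coordinates). Camera axes: x right, y down, z forward; pixel columns grow to the right and rows downward; lengths in m; the calibration is good to about 2 mm. A picture is of the moment at which its call begins.
- manip.hand_in(): hands the job in, once; it reports no verdict.
The state is a dict: "clock": time; "joint_pos": joint angles; "joint_velocities": joint speeds; "tau": joint torques, N m; "position": TCP position; "ee_rot": TCP orientation; "ft_force": force on the tool from outside, world axes, zero at the start; "torque": the same for the moment, N m; "grip_width": opening from 0.0 (shut) to 1.0 (fully open).
Only numpy, scipy, OpenCV 4.12 (cv2) and the standard library are available. Lean on these libraries where they do the work, as an engineer would, in place of code of your own. Each camera call takes 0.05 s, during which the arm holds its last target.

TASK

Push the walnut headstock blank along the bench, without lifting or tipping it, in under the low blue bridge of the saw guide from its open side until its leading edge rests square against the brass stop beyond the bridge. Leave the glue jar, the varnish tin and the cork sanding block where they are.

Things in the scene. Friction and masses are not known exactly. Their poses are not given: they have to be found in the camera images.
- blank: Loose dark walnut plate with a thin pale centre line along its x axis, 120 mm long (x) by 100 mm wide (y) by 18 mm thick, about 0.15 kg, lying flat on the bench in front of the jig. Origin: centre of its underside; z up. It slides on the bench under a push of 1 to 3 N.
- jig: Blue saw guide fixed to the bench. Origin on the bench under the middle of the bridge; the blank goes in along the jig's +x (open side: -x). Two posts at y = 60 to 84 and -60 to -84 mm, x = -20 to 20 mm, 62 mm high with bolts, carry the bridge: underside 22 mm, top 50 mm above the bench, a 4 mm saw slot along its middle. The dark sheet under it is flush, no obstacle.
- mouth (a point): Centre of the bridge's opening on its open side, 20 mm before the jig's origin and 11 mm above the bench. The opening is 120 mm wide and 22 mm high, 40 mm deep. Axes as the jig's.
- stop (a point): Middle of the near face of the brass stop, 8 mm above the bench, 40 mm beyond the jig's origin; the stop is 16 mm high, 150 mm long along the jig's y and fixed. With the blank seated, the blank's centre is 60 mm before this point and 60 mm of the blank still sticks out of the bridge on the open side.
- glue_jar: Bystander: loose white jar with red lid, 60 mm across, 85 mm high, standing beside the jig. Origin: centre of its underside.
- varnish_tin: Bystander: loose metal tin with blue label, 60 mm across, 75 mm high, standing beside the jig. Origin: centre of its underside.
- sanding_block: Bystander: loose cork block 40 x 90 x 30 mm lying behind the stop. Origin: centre of its underside; its long side is its y axis.
Mind the look-alikes: they are no part of the job. What is meant by the jig is not pink, and is the smaller of those in its own colour. Several things have the shape of the blank; the one meant has the colours described above.

How it is judged:
On the way:
1. the blank's leading edge has gone in under the bridge, flat on the bench (x of blank in the frame of jig above -0.07 m and y of blank in the frame of jig between -0.02 and 0.02 m and height (world z) of blank below 0.004 m), for 0.1 s.
At the end, for the whole second after the job is handed in: The blank lies flat and still on the bench under the bridge, between the posts, its leading edge within 4 mm of the stop and square to it within 0.06 rad; jar, tin and sanding block within 15 mm of where they were (x of blank in the frame of jig between -0.024 and -0.016 m and y of blank in the frame of jig between -0.013 and 0.013 m and angle between the x axis of blank and the x axis of jig, either way round below 0.06 rad and angle between blank's own z axis and vertical below 0.03 rad and height (world z) of blank below 0.003 m and linear speed of blank below 0.01 m/s and distance of each of glue_jar, varnish_tin, sanding_block from where it was at the start of the episode below 0.015 m); the robot touches nothing.
It fails at once if the blank is lifted more than 6 mm off the bench (height (world z) of blank above 0.006 m).
It fails at once if the blank is tipped more than 0.1 rad (angle between blank's own z axis and vertical above 0.1 rad).
It fails at once if the glue jar is pushed away or knocked over (distance of glue_jar from where it was at the start of the episode above 0.015 m or angle between glue_jar's own z axis and vertical above 0.3 rad).
It fails at once if the varnish tin is pushed away or knocked over (distance of varnish_tin from where it was at the start of the episode above 0.015 m or angle between varnish_tin's own z axis and vertical above 0.3 rad).
It fails at once if the sanding block is pushed away (distance of sanding_block from where it was at the start of the episode above 0.015 m).
It also fails if it takes over 72 s, if anything falls off the work surface, if the arm or the gripper's body presses on something with over 40 N, if the wrist force passes 120 N, or if a joint passes its speed limit or range.

## Working session

There is one attempt and no reset: what is moved stays moved. The work goes in short steps, Python scripts to look and compute and a shell command to move; the robot and the scene stay as the last step left them, time stands still between calls to the robot, and variables do not carry over. Pictures are saved under pics/ and viewed, and the job is handed in when it is done.

```bash
mkdir -p pics; python3 - <<'E'
from workcell import readout, camera, manip
import cv2,numpy as np
for n in ["top","side"]:
    c=camera(n); cv2.imwrite(f"pics/{n}0.png",c["pixels"][:,:,::-1]); np.savez(f"{n}0.npz",**c)
    print(n,c["intrinsics"].tolist(),np.round(c["extrinsics"],3).tolist())
print(readout.get_obs())
E
```

```text
top [[514.1093874749838, 0.0, 309.2552744931203], [0.0, 514.1093874749838, 226.26457111634792], [0.0, 0.0, 1.0]] [[-0.001, -1.0, 0.018, -0.015], [-0.987, -0.002, -0.162, 0.575], [0.162, -0.018, -0.987, 0.952], [0.0, 0.0, 0.0, 1.0]]
side [[586.4621886737443, 0.0, 330.9450652961688], [0.0, 586.4621886737443, 234.10471481414024], [0.0, 0.0, 1.0]] [[0.917, -0.399, -0.008, -0.534], [-0.277, -0.622, -0.732, 0.184], [0.287, 0.674, -0.681, 0.88], [0.0, 0.0, 0.0, 1.0]]
{'clock': 0.1, 'joint_pos': array([-1.29064138,  0.33283374, -0.06471197,  1.46082709,  0.02160858,
        1.34988077, -0.08851339]), 'joint_velocities': array([ 7.30933043e-04, -2.77921938e-03,  3.51427594e-04, -1.23568151e-03,
       -9.55935171e-05,  4.24930243e-05, -1.53034005e-03]), 'tau': array([ 1.77054804e-03, -6.26739979e+01,  4.94301715e-02, -3.92425954e+01,
        1.63327740e-02,  6.94089031e-03,  3.54037422e-05]), 'position': array([0.18624741, 0.59627247, 0.2305943 ]), 'ee_rot': array([-0.41916617,  0.57002246,  0.41860844,  0.56933391]), 'ft_force': array([-0.25381276, -0.54425776, -0.69584395]), 'torque': array([0.00599708, 0.01000196, 0.01724228]), 'grip_width': 1.0000683761685472}
```

View pics/top0.png

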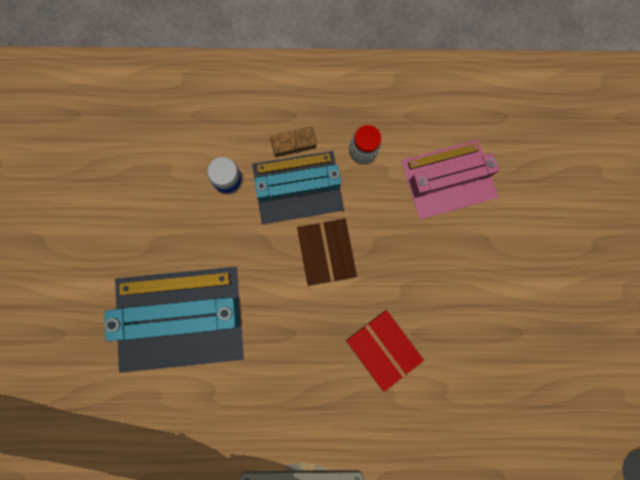

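View pics/side0.png

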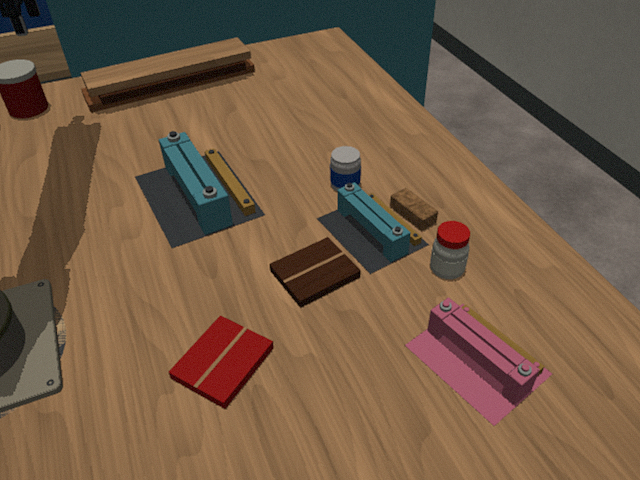

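Jig candidates in the top view are the small blue at (298,180), the large blue at (175,318) and the pink at (455,172). The small blue fits, being not pink and the smaller of the two blues. Blank candidates are the walnut one at (327,252) and the red one at (385,350), and the walnut one with the pale line fits. I'll confirm both in a crop and measure them.

```bash
cat > h.py <<'E'
import numpy as np,cv2
def ray(c,uv,z):
    K=c["intrinsics"];E=c["extrinsics"];R=E[:3,:3];t=E[:3,3]
    C=-R.T@t; uv=np.atleast_2d(np.asarray(uv,float))
    d=np.c_[uv,np.ones(len(uv))]@np.linalg.inv(K).T@R
    return C+d*((z-C[2])/d[:,2])[:,None]
def proj(c,P):
    K=c["intrinsics"];E=c["extrinsics"];q=(np.atleast_2d(P)@E[:3,:3].T+E[:3,3])@K.T
    return q[:,:2]/q[:,2:]
def comp(m,near):
    n,l,s,ce=cv2.connectedComponentsWithStats(m.astype(np.uint8))
    i=1+np.argmin([np.hypot(*(ce[k]-near))+(1e4 if s[k,4]<30 else 0) for k in range(1,n)])
    return (l==i).astype(np.uint8)
E
python3 - <<'E'
from h import *
c=np.load("top0.npz");p=c["pixels"]
cv2.imwrite("pics/crop0.png",cv2.resize(p[110:300,200:420,::-1],None,fx=3,fy=3,interpolation=cv2.INTER_CUBIC)[:600])
hsv=cv2.cvtColor(p,cv2.COLOR_RGB2HSV)
for n,uv in dict(blank=(312,255),blank2=(340,245),line=(326,250),brass=(295,163),sheet=(300,205),bridge=(300,185),wood=(400,260)).items(): print(n,hsv[uv[1],uv[0]],c["range_z"][uv[1],uv[0]])
E
```

```text
blank [ 13 215  64] 1.0193008
blank2 [ 11 193  62] 1.0209558
line [ 16 134 141] 1.0206932
brass [ 21 196 138] 1.0515225
sheet [101  32  63] 1.0563672
bridge [ 95 137 141] 1.0086741
wood [ 16 133 136] 1.039346
```

View pics/crop0.png

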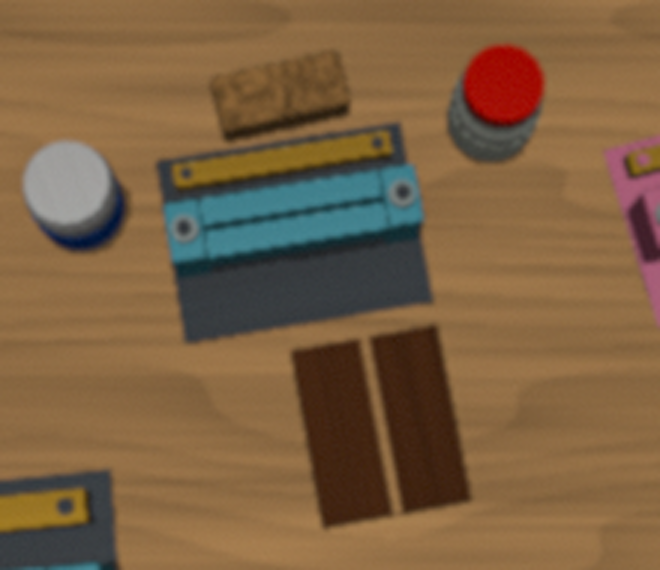

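The crop confirms them: the small blue jig with its brass stop, dark sheet and cork block, and the dark walnut plate with a pale line. Now I'll measure their poses.

```bash
cat >> h.py <<'E'
def blank_rect(c,near):
    hsv=cv2.cvtColor(c["pixels"],cv2.COLOR_RGB2HSV)
    m=((hsv[...,2]<85)&(hsv[...,1]>150)&(hsv[...,0]<20)).astype(np.uint8)
    m=cv2.morphologyEx(m,cv2.MORPH_CLOSE,np.ones((9,9)))
    m=comp(m,near)
    k=cv2.findContours(m,cv2.RETR_EXTERNAL,cv2.CHAIN_APPROX_NONE)[0]
    k=max(k,key=len)[:,0]
    return rect(ray(c,k,.018)),m
def rect(P):
    r=cv2.minAreaRect((P[:,:2]*1000).astype(np.float32))
    return r,cv2.boxPoints(r)
E
python3 - <<'E'
from h import *
c=np.load("top0.npz");s=np.load("side0.npz")
for cc in (c,s): print("cam",-cc["extrinsics"][:3,:3].T@cc["extrinsics"][:3,3])
hs=lambda c:cv2.cvtColor(c["pixels"],cv2.COLOR_RGB2HSV)
for cc,n in((c,(327,252)),(s,(315,270))):
    (r,b),m=blank_rect(cc,n);print("blank",r,b.tolist(),m.sum())
for cc,nb,nj in((c,(294,163),(297,180)),(s,(397,220),(372,220))):
    h=hs(cc)
    for nm,m,z,n in (("brass",(h[...,0]>17)&(h[...,0]<28)&(h[...,1]>170)&(h[...,2]>90),.016,nb),("bridge",(h[...,0]>85)&(h[...,0]<105)&(h[...,1]>100)&(h[...,2]>90),.05,nj),("sheet",(h[...,0]>90)&(h[...,1]<80)&(h[...,2]<85),0,(300,205) if cc is c else (365,245))):
        m=comp(cv2.morphologyEx(m.astype(np.uint8),cv2.MORPH_CLOSE,np.ones((5,5))),n);k=max(cv2.findContours(m,0,cv2.CHAIN_APPROX_NONE)[0],key=len)[:,0]
        r,b=rect(ray(cc,k,z));print(nm,r,b.round(1).tolist())
# bolts (top view) by hand
print(ray(c,np.array([[184,228],[403,192]])/3+[200-1/3,110-1/3],.062))
print("bolts side",ray(s,[[350,187.5],[398,230]],.062))
# brass screws
print(ray(c,np.array([[186,173],[377,144]])/3+[200-1/3,110-1/3],.016))
E
```

```text
cam [0.412447   0.0035437  1.03331174]
cam [ 0.28767344 -0.69132783  0.72942366]
blank ((529.1319580078125, -48.89202117919922), (117.55233001708984, 97.75029754638672), 10.341484069824219) [[462.53680419921875, -11.362008094787598], [480.08441162109375, -107.52438354492188], [595.7271118164062, -86.42203521728516], [578.1795043945312, 9.740341186523438]] 2878
blank ((528.0597534179688, -56.75579833984375), (124.52730560302734, 110.57608795166016), 10.226370811462402) [[456.969482421875, -13.400208473205566], [476.6009521484375, -122.21968078613281], [599.1500244140625, -100.11138916015625], [579.5185546875, 8.708084106445312]] 3492
brass ((711.5700073242188, 16.593521118164062), (14.799311637878418, 147.47462463378906), 9.798013687133789) [[691.7000122070312, 88.0], [716.7999877929688, -57.29999923706055], [731.4000244140625, -54.79999923706055], [706.2999877929688, 90.5]]
bridge ((665.4164428710938, 8.9188232421875), (41.1390495300293, 164.3172149658203), 9.715585708618164) [[631.2999877929688, 86.4000015258789], [659.0, -75.5], [699.5999755859375, -68.5999984741211], [671.79998779
[... 480 characters left out ...]
00000011920929]]
bridge ((665.2982788085938, 9.051895141601562), (40.01374435424805, 167.7327117919922), 9.316466331481934) [[632.0, 88.5999984741211], [659.0999755859375, -76.9000015258789], [698.5999755859375, -70.5], [671.5, 95.0999984741211]]
sheet ((632.4315185546875, 2.5098800659179688), (59.35334014892578, 169.72828674316406), 9.28516674041748) [[589.5, 81.5], [616.7999877929688, -86.0], [675.4000244140625, -76.5], [648.0, 91.0999984741211]]
[[ 0.65188547  0.07923443  0.062     ]
 [ 0.67641574 -0.06251975  0.062     ]]
bolts side [[ 0.65107902  0.06937809  0.062     ]
 [ 0.67645078 -0.06767848  0.062     ]]
[[ 0.70164587  0.08201152  0.016     ]
 [ 0.72269077 -0.04814025  0.016     ]]
```

```bash
cat >> h.py <<'E'
from scipy.spatial.transform import Rotation as Rt
J=np.array([.665,.0089]);YAW=np.deg2rad(9.7)
RJ=np.array([[np.cos(YAW),-np.sin(YAW)],[np.sin(YAW),np.cos(YAW)]])
def j2w(x,y): return J+RJ@np.array([x,y])/1000
def w2j(p): return (np.asarray(p)[:2]-J)@RJ*1000
def plan(o,xj,yj,z,jawdeg):
    """target TCP in jig mm, z mm, jaw axis angle in jig frame (deg); prints turn + shift in tool frame"""
    R0=Rt.from_quat(o["ee_rot"]);best=None
    for s in(0,180):
        a=np.deg2rad(jawdeg+s)+YAW
        X=np.array([0,0,-1.]);Z=np.array([np.cos(a),np.sin(a),0]);Y=np.cross(Z,X)
        rv=np.rad2deg((R0.inv()*Rt.from_matrix(np.c_[X,Y,Z])).as_rotvec())
        if best is None or np.linalg.norm(rv)<np.linalg.norm(best): best=rv
    t=np.r_[j2w(xj,yj),z/1000]-o["position"]
    print("turn",best.round(2),"shift mm",(R0.inv().apply(t)*1000).round(1),"world",t.round(3))
E
python3 - <<'E'
from h import *
from workcell import readout
o=readout.get_obs();print(Rt.from_quat(o["ee_rot"]).as_matrix().round(3),w2j(o["position"]))
for z in (150,):
  plan(o,-144,-130,z,0); plan(o,-240,0,z,90)
E
```

```text
[[-0.    -0.955  0.298]
 [-0.001  0.298  0.955]
 [-1.    -0.    -0.001]] [-372.94206811  659.63980719]
turn [ 6.295e+01 -6.000e-02  4.000e-02] shift mm [  81.4 -562.9 -599.1] world [ 0.359 -0.74  -0.081]
turn [-2.705e+01 -7.000e-02 -1.000e-02] shift mm [  81.3 -418.3 -527. ] world [ 0.242 -0.628 -0.081]
```

```bash
python3 -m inch '[[[7,0,0],[4,-46,-32],0.5],[[14,0,0],[8,-92,-64],0.5],[[21,0,0],[12,-138,-96],0.5],[[28,0,0],[16,-184,-128],0.5],[[35,0,0],[20,-230,-160],0.5],[[42,0,0],[24,-276,-192],0.5],[[49,0,0],[28,-322,-224],0.5],[[56,0,0],[30,-368,-256],0.5],[[63,0,0],[30,-418,-286],0.5],[[63,0,0],[30,-418,-286],0.5]]' 30
python3 - <<'E'
from h import *
from workcell import readout
o=readout.get_obs();print(w2j(o["position"]),o["joint_pos"].round(2))
plan(o,-144,-130,120,0)
E
```

```text
clock: 1.35
position: [0.5023, 0.1938, 0.2008]
ee_rot: [-0.057, 0.705, 0.055, 0.705]
ft_force: [0.1, 1.1, 0.3]
grip_width: 0.495
[-129.17901326  209.61725866] [-0.79  0.16  0.37  1.75 -0.06  1.24 -0.24]
turn [-0.58 -0.01  0.18] shift mm [  81.9 -339.5  -11.4] world [ 0.043 -0.337 -0.081]
```

```bash
python3 -m inch '[[[-0.6,0,0],[0,-57,-2],0.5],[[-0.6,0,0],[0,-114,-4],0.5],[[-0.6,0,0],[0,-171,-6],0.5],[[-0.6,0,0],[0,-228,-8],0.5],[[-0.6,0,0],[20,-285,-10],0.5],[[-0.6,0,0],[60,-340,-11],0.5],[[-0.6,0,0],[82,-340,-11],0.5],[[-0.6,0,0],[82,-340,-11],0.5]]'
python3 - <<'E'
from h import *
from workcell import readout,camera
o=readout.get_obs();print(w2j(o["position"]),o["joint_pos"].round(2))
plan(o,-144,-130,5,0)
c=camera("side");cv2.imwrite("pics/side1.png",c["pixels"][:,:,::-1])
E
```

```text
clock: 2.35
position: [0.544, -0.1434, 0.1179]
ee_rot: [-0.061, 0.706, 0.059, 0.703]
ft_force: [0.4, 0.7, 0.0]
grip_width: 0.506
[-144.90762101 -129.71653011] [-0.34  0.32  0.61  1.79 -0.2   1.09  0.51]
turn [ 0.02 -0.25  0.11] shift mm [ 1.129e+02 -1.000e-01  1.400e+00] world [ 0.001 -0.    -0.113]
```

View pics/side1.png

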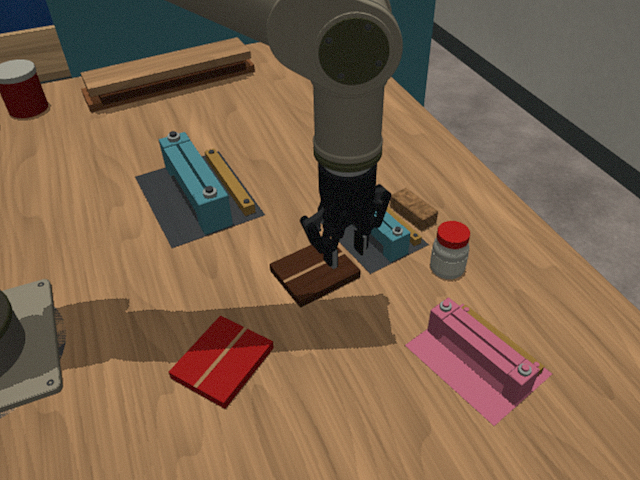

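```bash
python3 -m inch '[[[0,0,0],[40,0,1],0.5],[[0,0,0],[80,0,1],0.5],[[0,0,0],[102,0,1],0.5],[[0,0,0],[110,0,1],0.5],[[0,0,0],[110,0,1],0.5]]'
python3 - <<'E'
from h import *
from workcell import readout
o=readout.get_obs();print(w2j(o["position"]),o["ft_force"])
plan(o,-144,-64,7,0)
E
```

```text
clock: 3.02
position: [0.5467, -0.1423, 0.0104]
ee_rot: [-0.062, 0.705, 0.06, 0.704]
ft_force: [-0.6, 0.4, -0.5]
grip_width: 0.498
[-142.09920495 -129.06296729] [-0.58962972  0.37414855 -0.49528561]
turn [ 0.16 -0.05  0.13] shift mm [ 3.3 65.1 -1.7] world [-0.013  0.064 -0.003]
```

```bash
python3 -m inch '[[[0,0,0],[5,0,0],0.5],[[0,0,0],[6,10,0],0.5],[[0,0,0],[6,20,0],0.5],[[0,0,0],[6,28,0],0.5],[[0,0,0],[6,36,0],0.5],[[0,0,0],[6,42,0],0.5],[[0,0,0],[6,46,0],0.5],[[0,0,0],[6,46,0],0.5]]'
python3 - <<'E'
from h import *
from workcell import readout,camera
o=readout.get_obs();print(w2j(o["position"]))
plan(o,-144,-61,5,0)
c=camera("side");cv2.imwrite("pics/side2.png",cv2.resize(c["pixels"][180:340,220:460,::-1],None,fx=3,fy=3))
E
```

```text
clock: 4.03
position: [0.5388, -0.0966, 0.0043]
ee_rot: [-0.062, 0.705, 0.06, 0.704]
ft_force: [0.4, 0.2, 0.0]
grip_width: 0.501
[-142.17331846  -82.73792734]
turn [ 0.17 -0.04  0.11] shift mm [-0.7 21.7 -1.8] world [-0.005  0.021  0.001]
```

View pics/side2.png

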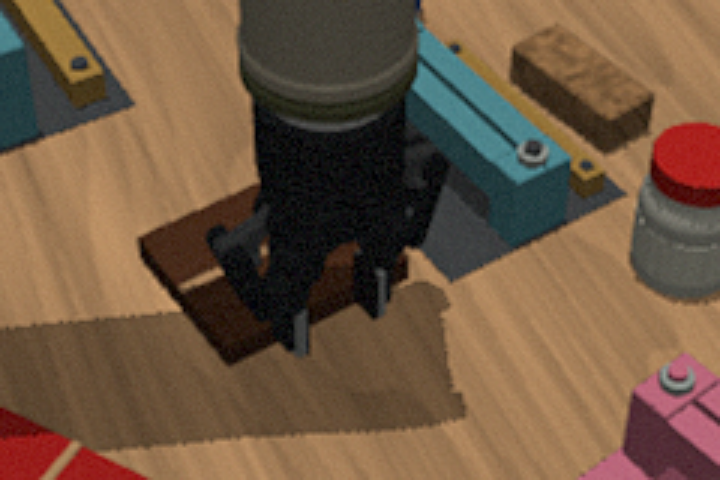

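The fingertips are down beside the blank's near long edge, at about (300,345) and (378,310) in the crop. I'll keep pushing sideways.

```bash
python3 -m inch '[[[0,0,0],[0,6,0],0.5],[[0,0,0],[0,12,0],0.5],[[0,0,0],[0,17,0],0.5],[[0,0,0],[0,20,0],0.5],[[0,0,0],[0,20,0],0.5]]'
python3 -m inch '[[[0,0,0],[0,-20,0],0.5],[[0,0,0],[0,-40,0],0.5],[[0,0,0],[-30,-50,0],0.5],[[0,0,0],[-80,-50,0],0.5],[[0,0,0],[-120,-50,0],0.5]]'
python3 - <<'E'
from h import *
from workcell import readout,camera
o=readout.get_obs();print(w2j(o["position"]))
plan(o,-250,0,120,90)
for n,k in(("top",(320,250)),("side",(315,270))):
    c=camera(n);cv2.imwrite(f"pics/{n}3.png",c["pixels"][:,:,::-1])
    if n=="top":
        (r,b),m=blank_rect(c,k);print(r,w2j(np.array(r[0])/1000))
E
```

```text
clock: 4.7
position: [0.5352, -0.0765, 0.0041]
ee_rot: [-0.062, 0.705, 0.06, 0.704]
ft_force: [-0.1, 0.2, -0.7]
grip_width: 0.502
clock: 5.32
position: [0.5438, -0.1256, 0.1258]
ee_rot: [-0.061, 0.705, 0.06, 0.704]
ft_force: [-0.1, 0.5, 0.6]
grip_width: 0.505
[-142.10630684 -112.187028  ]
turn [-8.983e+01 -1.000e-01  1.000e-02] shift mm [   5.7  112.5 -107.6] world [-0.125  0.092 -0.006]
((523.73974609375, -16.123435974121094), (117.20369720458984, 96.84637451171875), 9.963814735412598) [-143.45690552   -0.86483511]
```

View pics/top3.png

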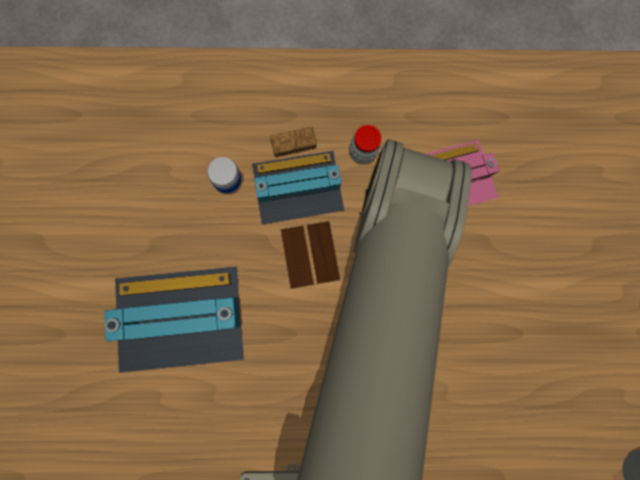

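View pics/side3.png

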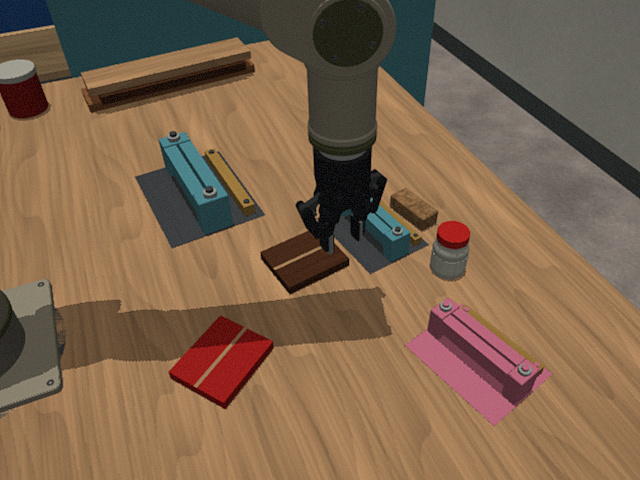

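The top view shows the blank centred at about (310,254), in line with the bridge: jig y is about -1 mm and yaw is off by about 0.3°. Next I go behind it and turn the jaws across the trailing edge.

```bash
python3 -m inch '[[[-10,0,0],[0,0,-25],0.5],[[-20,0,0],[0,0,-50],0.5],[[-30,0,0],[0,20,-75],0.5],[[-40,0,0],[0,40,-107],0.5],[[-50,0,0],[0,60,-107],0.5],[[-60,0,0],[0,80,-107],0.5],[[-70,0,0],[0,100,-107],0.5],[[-80,0,0],[0,112,-107],0.5],[[-90,0,0],[0,112,-107],0.5],[[-90,0,0],[0,112,-107],0.5]]'
python3 - <<'E'
from h import *
from workcell import readout
o=readout.get_obs();print(w2j(o["position"]),o["joint_pos"].round(2))
plan(o,-245,-1,5,90)
E
```

```text
clock: 6.68
position: [0.421, -0.0337, 0.127]
ee_rot: [0.543, -0.455, -0.54, -0.456]
ft_force: [0.6, -1.4, -0.2]
grip_width: 0.5
[-247.67836085   -0.90709471] [-0.49 -0.05  0.45  2.12  0.03  1.06  1.69]
turn [ 0.15 -0.11  0.24] shift mm [ 1.22e+02 -2.20e+00  1.00e-01] world [ 0.003  0.    -0.122]
```

```bash
python3 -m inch '[[[0,0,0],[40,0,0],0.5],[[0,0,0],[80,0,0],0.5],[[0,0,0],[110,0,0],0.5],[[0,0,0],[121,0,0],0.5],[[0,0,0],[121,0,0],0.5]]'
python3 - <<'E'
from h import *
from workcell import readout
o=readout.get_obs();print(w2j(o["position"]),o["ft_force"])
plan(o,-100,0,5,90)
E
```

```text
clock: 7.3
position: [0.4213, -0.0341, 0.0058]
ee_rot: [0.542, -0.455, -0.539, -0.456]
ft_force: [0.3, -0.7, 0.2]
grip_width: 0.499
[-247.4547674    -1.29577488] [ 0.31308704 -0.66193791  0.190243  ]
turn [ 0.02 -0.12  0.18] shift mm [   1.3 -147.5    1.2] world [ 0.145  0.026 -0.001]
```

```bash
python3 -m inch '[[[0,0,0],[0,-20,0],0.5],[[0,0,0],[1,-30,0],0.5],[[0,0,0],[1,-38,0],0.5],[[0,0,0],[1,-46,0],0.5],[[0,0,0],[1,-54,0],0.5],[[0,0,0],[1,-62,0],0.5],[[0,0,0],[1,-70,0],0.5],[[0,0,0],[1,-78,0],0.5],[[0,0,0],[1,-84,0],0.5],[[0,0,0],[1,-84,0],0.5]]'
python3 - <<'E'
from h import *
from workcell import readout,camera
o=readout.get_obs();print(w2j(o["position"]),o["ft_force"])
plan(o,-91,0,5,90)
for n in("top","side"):
    c=camera(n);cv2.imwrite(f"pics/{n}4.png",cv2.resize(c["pixels"][130:330,200:460,::-1],None,fx=2.5,fy=2.5)); np.savez(n+"4.npz",**c)
(r,b),m=blank_rect(c,(330,245))
print(r,w2j(np.array(r[0])/1000))
E
```

```text
clock: 8.55
position: [0.5048, -0.0198, 0.0051]
ee_rot: [0.542, -0.455, -0.539, -0.456]
ft_force: [-0.2, -0.3, -0.1]
grip_width: 0.5
[-162.75401233   -1.24744807] [-0.18133152 -0.32479031 -0.09677977]
turn [ 0.04 -0.13  0.22] shift mm [  0.4 -71.8   1.2] world [ 0.071  0.013 -0.   ]
((572.5489501953125, -15.719703674316406), (125.73048400878906, 110.70513153076172), 10.009674072265625) [-95.27747911  -8.6907073 ]
```

View pics/top4.png

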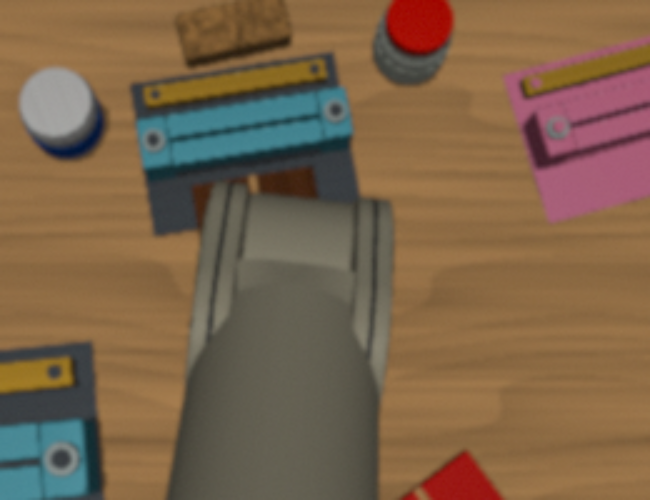

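View pics/side4.png

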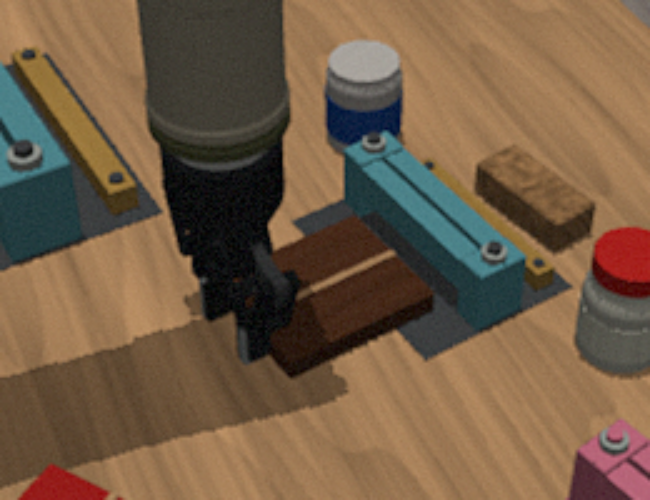

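The blank lies square in front of the opening, with its centre line at about (350,275) in the side crop and jig y about -1 mm. I'll push on.

```bash
python3 -m inch '[[[0,0,0],[0,-8,0],0.5],[[0,0,0],[0,-16,0],0.5],[[0,0,0],[0,-24,0],0.5],[[0,0,0],[0,-32,0],0.5],[[0,0,0],[0,-40,1],0.5],[[0,0,0],[0,-48,1],0.5],[[0,0,0],[0,-55,1],0.5],[[0,0,0],[0,-60,1],0.5],[[0,0,0],[0,-62,1],0.5],[[0,0,0],[0,-62,1],0.5]]'
python3 - <<'E'
from h import *
from workcell import readout,camera
o=readout.get_obs();print(w2j(o["position"]),o["ft_force"])
plan(o,-91,0,5,90)
c=camera("side");cv2.imwrite("pics/side5.png",cv2.resize(c["pixels"][150:310,260:460,::-1],None,fx=3.5,fy=3.5))
E
```

```text
clock: 9.9
position: [0.5654, -0.0084, 0.0054]
ee_rot: [0.542, -0.455, -0.539, -0.456]
ft_force: [0.3, 0.6, 1.2]
grip_width: 0.497
[-101.14780066   -0.30832231] [0.34593449 0.62783519 1.20772658]
turn [ 0.03 -0.13  0.21] shift mm [  0.4 -10.1   0.3] world [ 0.01   0.002 -0.   ]
```

View pics/side5.png

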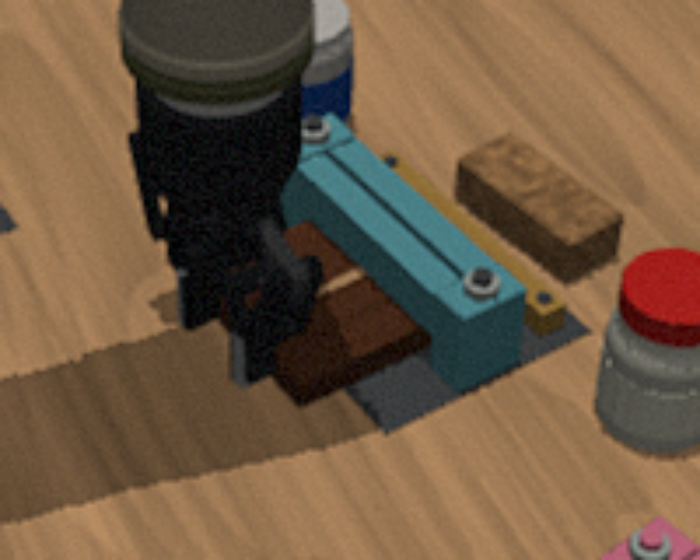

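The blank is under the bridge. From here I'll creep to the stop and watch the force.

```bash
python3 -m inch '[[[0,0,0],[0,-2,0],0.5],[[0,0,0],[0,-4,0],0.5],[[0,0,0],[0,-6,0],0.5],[[0,0,0],[0,-7,0],0.5],[[0,0,0],[0,-7,0],0.5]]'
python3 -m inch '[[[0,0,0],[0,-1,0],0.5],[[0,0,0],[0,-2,0],0.5],[[0,0,0],[0,-2,0],0.5]]'
```

```text
clock: 10.58
position: [0.5724, -0.0073, 0.0054]
ee_rot: [0.542, -0.455, -0.539, -0.456]
ft_force: [-0.3, 0.1, -1.2]
grip_width: 0.498
clock: 10.95
position: [0.5745, -0.0069, 0.0054]
ee_rot: [0.542, -0.455, -0.539, -0.456]
ft_force: [-0.5, 0.0, -0.1]
grip_width: 0.498
```

```bash
python3 -m inch '[[[0,0,0],[0,-1,0],0.5],[[0,0,0],[0,-2,0],0.5],[[0,0,0],[0,-2,0],0.5]]'
python3 -m inch '[[[0,0,0],[0,-1,0],0.5],[[0,0,0],[0,-1,0],0.5]]'
```

```text
clock: 11.32
position: [0.576, -0.0066, 0.0054]
ee_rot: [0.542, -0.455, -0.539, -0.456]
ft_force: [-4.9, -1.0, 2.9]
grip_width: 0.5
clock: 11.58
position: [0.576, -0.0066, 0.0053]
ee_rot: [0.541, -0.456, -0.54, -0.456]
ft_force: [-7.4, -0.2, 5.5]
grip_width: 0.506
```

Contact came at TCP jig x of about -90, as expected, and the force rose to 7 N. I'll back off and check.

```bash
python3 -m inch '[[[0,0,0],[0,3,0],0.5],[[0,0,0],[0,15,0],0.5],[[0,0,0],[0,40,0],0.5],[[0,0,0],[-40,60,0],0.5],[[0,0,0],[-100,90,0],0.5],[[0,0,0],[-150,130,0],0.5],[[0,0,0],[-180,170,0],0.5],[[0,0,0],[-180,170,0],0.5]]'
python3 - <<'E'
from h import *
from workcell import readout,camera
o=readout.get_obs();print(w2j(o["position"]),o["ft_force"])
for n in("top","side"):
    c=camera(n);np.savez(n+"6.npz",**c);cv2.imwrite(f"pics/{n}6.png",cv2.resize(c["pixels"][110:310,200:460,::-1],None,fx=3,fy=3))
    (r,b),m=blank_rect(c,(294,211) if n=="top" else (345,240));print(n,r,(w2j(np.array(r[0])/1000)).round(1),[w2j(q/1000).round(1).tolist() for q in b])
E
```

```text
clock: 12.58
position: [0.4077, -0.0353, 0.1879]
ee_rot: [0.542, -0.453, -0.539, -0.459]
ft_force: [-0.0, 0.4, -0.6]
grip_width: 0.502
[-2.61106114e+02 -1.63203250e-01] [-0.03676762  0.42757697 -0.6407507 ]
top ((614.6198120117188, 0.4779319763183594), (61.00238800048828, 96.6974105834961), 9.870719909667969) [-51.1   0.2] [[-81.7, 48.4], [-81.4, -48.3], [-20.4, -48.1], [-20.7, 48.6]]
side ((614.6820678710938, -7.479816436767578), (71.07195281982422, 110.96581268310547), 9.660623550415039) [-52.4  -7.7] [[-87.9, 47.8], [-87.9, -63.1], [-16.9, -63.2], [-16.8, 47.8]]
```

View pics/top6.png

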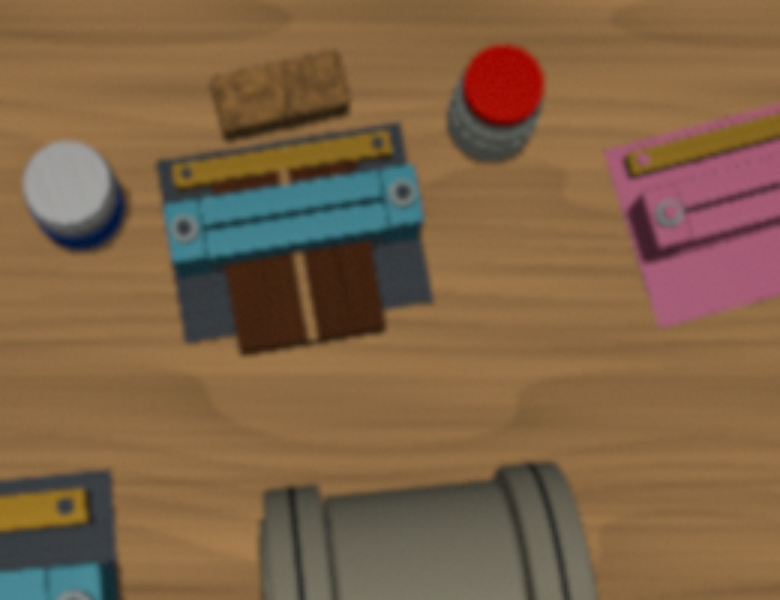

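View pics/side6.png

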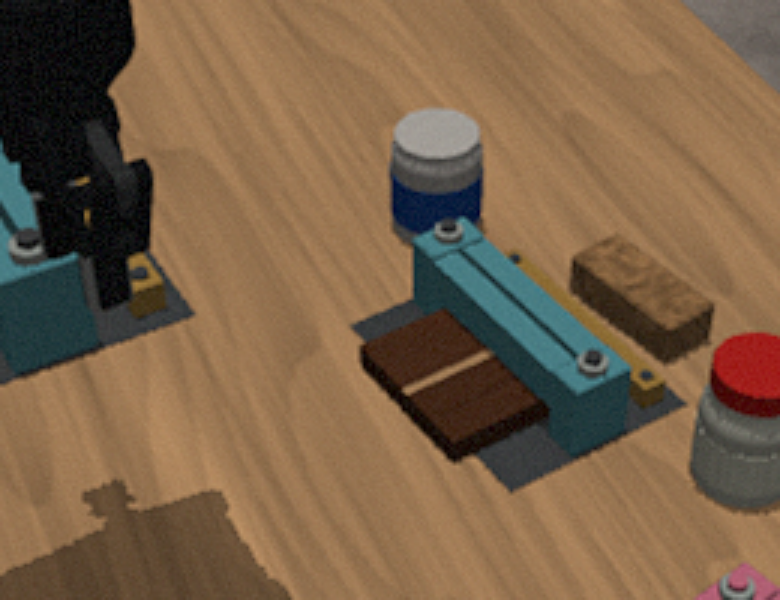

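```bash
python3 -c "
from workcell import manip,readout
print(manip.hand_in(),readout.get_obs()['clock'])"
```

```text
the job is handed in; nothing more can be done
the job is handed in; nothing more can be done
```

I pushed the walnut blank in under the small blue jig's bridge until it met the brass stop, then backed the arm clear and handed the job in. It took about 13 s of the 72 s. The hand-in gave no verdict.

I slid it about 33 mm sideways with two fingertips to line it up, then pushed it forward from its trailing edge. At the stop it halted and the push force rose to about 7 N, more than the 1–3 N needed to slide it.

**Last checks:**
- **Position:** in the top view the blank's y offset is about 0 mm in the jig frame and it is square within about 0.2°.
- **Gap at the stop:** no dark sheet shows between the walnut and the brass. The trailing edge measured -81.5 mm against the ideal -80 mm. Correcting for mask shrinkage makes that nearer -83 mm, close to the 4 mm limit. Measured the same way, the stop also reads about 1 mm short, so I take any true gap to be 1–2 mm at most.
- **Bystanders:** the jar, tin and cork block look the same as in the first picture; I judged this by eye.
- **Disagreement:** the side view put the blank about 8 mm off in y. It was off by the same amount before the push, because its mask takes in the plate's side faces, so I relied on the top view.

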